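# Pick out the heel blank of the right thickness

## Task

Three cork heel blanks that look alike lean in the three-bay rack: one is 11 mm thick, one 15 mm and one 19 mm. Pinch each where it stands, from the left bay to the right, and read its thickness from the finger opening; then take the 15 mm blank and stand it in the empty single stand for the next repair, square and leaning on the back as it did in the rack, let go only once it is down. Leave the other two in their bays and do not disturb the pincers, the brush or the black tin.

Things in the scene. Friction and masses are not known exactly. Their poses are not given: they have to be found in the camera images.
- blank_a: One of 3 like cork blanks, a D-shaped board 70 mm wide, 120 long (round top, radius 35), about 90 g; one is 11 thick, one 15, one 19: names do not tell which. Origin: mid foot edge on the face lying on the bay's back. x from that face into the board, y along its width, z to its round top: at the start 25 deg from vertical, top leaning to the robot. Its top 54 mm stand free above the bay's back.
- blank_b: One of 3 like cork blanks, a D-shaped board 70 mm wide, 120 long (round top, radius 35), about 90 g; one is 11 thick, one 15, one 19: names do not tell which. Origin: mid foot edge on the face lying on the bay's back. x from that face into the board, y along its width, z to its round top: at the start 25 deg from vertical, top leaning to the robot. Its top 54 mm stand free above the bay's back.
- blank_c: One of 3 like cork blanks, a D-shaped board 70 mm wide, 120 long (round top, radius 35), about 90 g; one is 11 thick, one 15, one 19: names do not tell which. Origin: mid foot edge on the face lying on the bay's back. x from that face into the board, y along its width, z to its round top: at the start 25 deg from vertical, top leaning to the robot. Its top 54 mm stand free above the bay's back.
- rack: Fixed wooden rack 115x276x80 mm, 3 bays (84 mm clear) at y = -90, 0, 90 between cheeks 25 high. From a corner line 24 mm up over the origin, the back slopes up 25 deg off vertical toward -x (66 long, 8 thick) and the floor, square to it, rises toward +x, 38 long to a 6 mm lip. Origin: mid underside; +x away from the robot, z up.
- stand: Fixed, empty wooden stand 115x96x80 mm, one bay like the rack's (84 mm clear, cheeks 25 high). From a corner line 24 mm up over the origin, the back slopes up 25 deg off vertical toward -x (66 long, 8 thick) and the floor, square to it, rises toward +x, 38 long to a 6 mm lip. Origin: mid underside; +x away from the robot, z up.
- bay_left (a point): Middle of the corner line of the rack's left bay (left is the robot's left, +y), 24 mm above the bench: the blank's origin starts within 4 mm of it. Axes as the rack's. Tall iron shoe lasts stand farther left, beyond y = 0.35 m: swing over from there high up, never low.
- bay_middle (a point): Middle of the corner line of the rack's middle bay (left is the robot's left, +y), 24 mm above the bench: the blank's origin starts within 4 mm of it. Axes as the rack's. Tall iron shoe lasts stand farther left, beyond y = 0.35 m: swing over from there high up, never low.
- bay_right (a point): Middle of the corner line of the rack's right bay (left is the robot's left, +y), 24 mm above the bench: the blank's origin starts within 4 mm of it. Axes as the rack's. Tall iron shoe lasts stand farther left, beyond y = 0.35 m: swing over from there high up, never low.
- stand_seat (a point): Point where the middle of the 15 mm blank's foot (at half thickness) comes when it is seated in the stand: on the stand's floor, 7.5 mm out from the back along the floor, mid width. Axes as the stand's.
- pincers: Steel pincers, 78 x 164 x 18 mm, lying on the bench in front of the stand; a bystander. Origin: centre of the underside.
- shine_brush: Wooden shoe brush, 109 x 133 x 37 mm, on the bench to the right of the stand; a bystander. Origin: centre of the underside.
- tin_black: Flat black polish tin, 89 mm across, 27 mm high, on the bench in front, between rack and stand; a bystander. Origin: centre of the underside.

How it is judged (in metres and radians):
On the way, in this order (a step that is already met when the one before it is completed fails the run):
1. the blank in the left bay is pinched where it stands (((distance between blank_a and bay_left below 0.03 m and contact force between the fingers and blank_a above 3 N) or (distance between blank_b and bay_left below 0.03 m and contact force between the fingers and blank_b above 3 N) or (distance between blank_c and bay_left below 0.03 m and contact force between the fingers and blank_c above 3 N))), for 0.1 s.
2. the blank in the middle bay is pinched where it stands (((distance between blank_a and bay_middle below 0.03 m and contact force between the fingers and blank_a above 3 N) or (distance between blank_b and bay_middle below 0.03 m and contact force between the fingers and blank_b above 3 N) or (distance between blank_c and bay_middle below 0.03 m and contact force between the fingers and blank_c above 3 N))), for 0.1 s.
3. the blank in the right bay is pinched where it stands (((distance between blank_a and bay_right below 0.03 m and contact force between the fingers and blank_a above 3 N) or (distance between blank_b and bay_right below 0.03 m and contact force between the fingers and blank_b above 3 N) or (distance between blank_c and bay_right below 0.03 m and contact force between the fingers and blank_c above 3 N))), for 0.1 s.
4. the 15 mm blank is lifted clear of the rack in the fingers (height (world z) of blank_a above 0.07 m and contact force between the fingers and blank_a above 1 N), for 0.2 s.
5. the 15 mm blank is lowered into the stand while still held (distance between blank_a and stand_seat below 0.025 m and contact force between the fingers and blank_a above 0.5 N), for 0.1 s.
At the end, for the whole second after the job is handed in: The 15 mm blank rests still in the stand: its origin within 18 mm of the seat point, its length 17 to 33 degrees from vertical, its width within 8 degrees of the stand's; the other two blanks still stand in their bays, feet within 30 mm of where they began and leaning less than 52 degrees (distance between blank_a and stand_seat below 0.018 m and angle between blank_a's own z axis and vertical between 0.3 and 0.58 rad and angle between the y axis of blank_a and the y axis of stand, either way round below 0.15 rad and linear speed of blank_a below 0.02 m/s and contact force between blank_a and stand above 0.1 N and distance of each of blank_b, blank_c from where it was at the start of the episode below 0.03 m and angle between each of blank_b, blank_c's own z axis and vertical below 0.9 rad); the robot touches nothing.
It fails at once if a blank of the wrong thickness is taken out of its bay (its foot more than 45 mm from its start) (distance of any of blank_b, blank_c from where it was at the start of the episode above 0.045 m).
It fails at once if the pincers, the brush or the black tin is moved by more than 30 mm (distance of any of pincers, shine_brush, tin_black from where it was at the start of the episode above 0.03 m).
It also fails if it takes over 64 s, if anything falls off the work surface, if the arm or the gripper's body presses on something with over 40 N, if the wrist force passes 120 N, or if a joint passes its speed limit or range.

## Robot

A 6-joint arm with a two-finger parallel gripper is mounted at the origin on a cart in front of the work surface, level with it; the furniture and walls round the work are solid. World frame = base frame: x ahead of the robot, y to its left, z up, the work surface at z = 0. Lengths are in mm, angles in rad, forces in N, time in s.
With the tool pointing down it reaches from about 325 to 775 mm from the base axis. Payload 9.3 kg.
Tool frame: the origin (TCP) lies midway between the tips of the shut fingers; the grasp point (between the pads) lies 19 mm behind it; z points along the fingers, y is the direction in which the jaws open and shut (so a half turn about z gives the same grasp; the last joint's range is limited). The gripper opens to 85 mm and grips with 20 to 120 N. Pads are 22 mm wide; open, the fingers measure 114 mm over their backs; the gripper's body (76 mm by 85 mm) begins 54 mm behind the grasp point. The pads swing forward as they close: fully open they stand 13 mm farther back than shut.
Start: joints at [1.096, 0.259, 0.021, 1.334, 0, 1.418], TCP at [173.952, 521.764, 231.279] pointing down, gripper open.
Joint ranges: [-3.04, 3.04], [-0.91, 1.82], [-1.04, 1.36], [-1.92, 1.95], [-1.52, 1.45], [-3.14, 3.14]. Speed limits (rad/s): [2.22, 2.22, 2.79, 3.14, 3.14, 3.14].

## Interface

Orientations are given as a rotation vector (axis times angle).
In Python, from rig import ctrl, imaging gives the robot as it stands. The module is installed in compiled form; this text tells all that it offers.
- The arm moves only by the tool arm_command, never from a script. Its argument "deltas" is a list of rows, each an object with "slide": the shift along the world's x, y, z in mm, a list of three; "yaw": the turn about the world's z in rad; "jaw": the finger opening in mm, from 0 to 85.4. A call has 1 to 20 rows; each row is the pose to reach, as a shift and turn from the pose commanded when the call began; what a row does not reach only later rows make up. A row lasts 1/8 s, in which the tool goes at most 62.5 mm and 10.7 degrees, less where a joint would pass 70% of its speed; a pose out of reach is approached as far as the arm can. A call with a gripper value outside its range is refused whole. The fingers move at their own pace and stop on an object; "newtons" is the grip in N (left out, the last holds). Time passes only in rows, so rows that repeat a pose let the fingers close. It gives the time, the measured TCP pose, the force and the opening at its end, in the units of the state.
- ctrl.get_state(): the state, without advancing time (a new reading comes with each control period).
- imaging.read_camera(name): name is "scene" or "top" or "wrist"; returns a dict with "image" (480x640x3 uint8, blue, green, red), "depth" (480x640 float32, mm along the optical axis (not along the pixel's ray), 0 where there is no reading), "mtx" (3x3 intrinsics, pixels), "rvec" (rotation vector, rad) and "tvec" (3), from world to camera coordinates, as OpenCV has them; the wrist camera has in their place "hand_eye" (4x4, takes a point from camera to tool coordinates, whose origin is the TCP and whose axes are the flange's). Camera axes: x right, y down, z forward; pixel columns grow to the right and rows downward; lengths in mm; the calibration is good to about 2 mm. A picture is of the moment at which its call begins: read the wrist's pose just before it.
- ctrl.sign_off(): hands the job in, once; it reports no verdict.
The state is a dict: "time": time; "joint_pos": joint angles; "dq": joint speeds; "tau": joint torques, N m; "eef_pos": TCP position; "ee_rot": TCP orientation; "wrist_force": force on the tool from outside, world axes, zero at the start; "wrist_torque": the same for the moment, N m; "grip_width": finger opening in mm.
Only numpy, scipy, OpenCV 4.12 (cv2) and the standard library are available. Lean on these libraries where they do the work, as an engineer would, in place of code of your own. Each camera call takes 0.05 s, during which the arm holds its last target.

## Working session

There is one attempt and no reset: what is moved stays moved. The work goes in short steps, Python scripts to look and compute and a tool call to move; the robot and the scene stay as the last step left them, time stands still between calls to the robot, and variables do not carry over. Pictures are saved under pics/ and viewed, and the job is handed in when it is done.

Besides the shell and the picture viewer there is one more tool, called after "Request:" in YAML: its name, and indented under it one key for each argument. arm_command: Moves the arm, as the interface text tells. Its arguments: {"type":"object","properties":{"deltas":{"type":"array","items":{"type":"object","properties":{"slide":{"type":"array","items":{"type":"number"}},"yaw":{"type":"number"},"jaw":{"type":"number"}}}},"newtons":{"type":"number"}},"required":["deltas"]}

```bash
mkdir -p pics; ls; python3 - <<'E'
from rig import ctrl, imaging
import cv2,numpy as np
print(ctrl.get_state())
for n in("scene","top"):
    r=imaging.read_camera(n); cv2.imwrite(f"pics/{n}0.png",r["image"]); np.savez(f"{n}0.npz",**r)
    R=cv2.Rodrigues(np.array(r["rvec"],float))[0]; print(n,r["mtx"],(-R.T@np.array(r["tvec"]).ravel()),R)
E
```

```text
pics
{'time': 0.0, 'joint_pos': array([ 1.09637396e+00,  2.59192024e-01,  2.07603090e-02,  1.33372858e+00,
       -4.77185689e-05,  1.41824632e+00]), 'dq': array([-0.00149486, -0.00067234, -0.00015874,  0.00081663, -0.00014431,
        0.00050378]), 'tau': array([-2.36112843e-03, -5.55648208e+01,  3.44524240e+01,  1.40418138e-02,
       -3.76569578e-04,  2.83572696e-06]), 'eef_pos': array([173.84460737, 521.49235589, 230.66570457]), 'ee_rot': array([-5.03355931e-01, -3.10062502e+00,  2.06096652e-03]), 'wrist_force': array([ 0.00822565, -0.4923472 , -0.06810369]), 'wrist_torque': array([-0.05354339, -0.01411295,  0.00502424]), 'grip_width': 85.22086944982269}
scene [[462.79065299   0.         308.50830629]
 [  0.         462.79065299 234.80081975]
 [  0.           0.           1.        ]] [-225.89540041 -470.36498628  946.1694492 ] [[ 0.4649469  -0.8853363  -0.0020042 ]
 [-0.66428077 -0.34735814 -0.66187112]
 [ 0.58528235  0.30906628 -0.74961497]]
top [[517.014213     0.         324.88507166]
 [  0.         517.014213   234.92919975]
 [  0.           0.           1.        ]] [ 264.1109726  -103.91374206 1360.64557578] [[-0.02852967 -0.99918794 -0.02845212]
 [-0.98584733  0.03283008 -0.16439962]
 [ 0.1652002   0.02335918 -0.98598339]]
```

View pics/scene0.png

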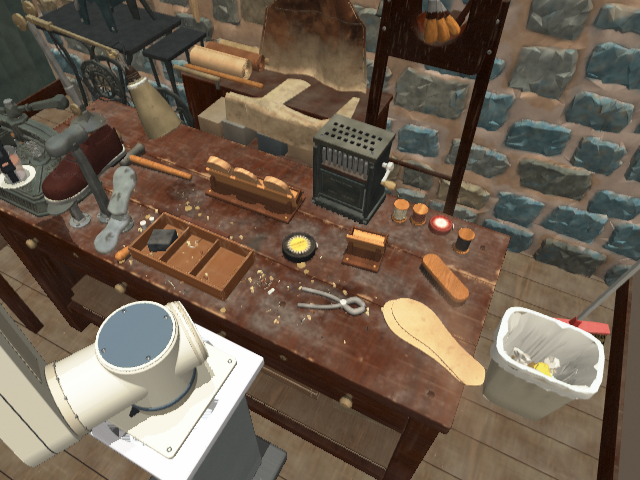

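View pics/top0.png

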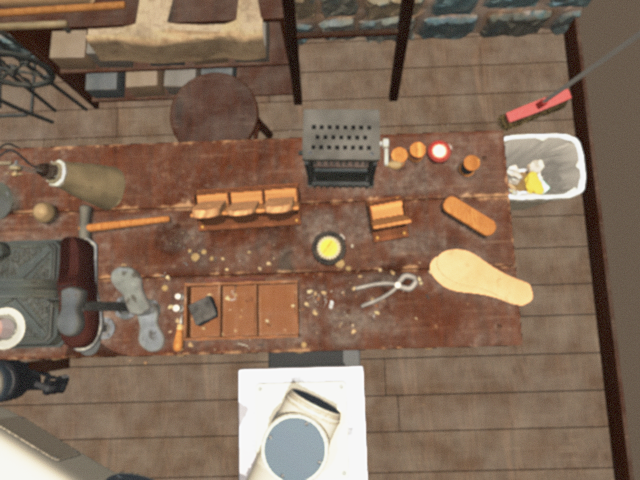

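```bash
python3 - <<'E'
import cv2,numpy as np
a=np.load("scene0.npz");b=np.load("top0.npz")
c1=cv2.resize(a["image"][140:280,190:400],None,fx=3.8,fy=3.8,interpolation=cv2.INTER_CUBIC)
c2=cv2.resize(b["image"][170:270,180:430],None,fx=3.2,fy=3.2,interpolation=cv2.INTER_CUBIC)
cv2.imwrite("pics/c1.png",c1);cv2.imwrite("pics/c2.png",c2)
for r in(a,b): print((r["depth"]>0).mean())
E
```

```text
0.9958561197916667
0.99611328125
```

View pics/c1.png

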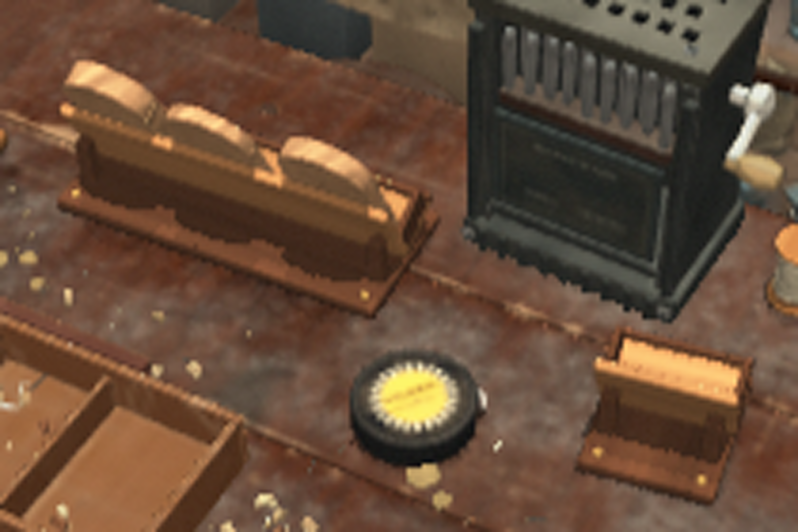

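View pics/c2.png

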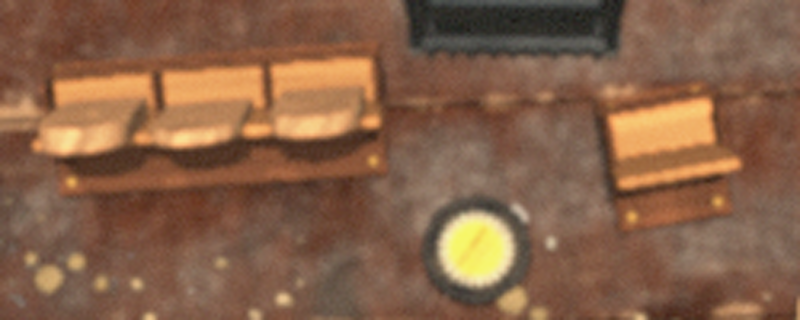

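```bash
cat > h.py <<'E'
import cv2,numpy as np
def load(n):
    r=np.load(n); R=cv2.Rodrigues(r["rvec"].astype(float))[0]; return r,R,r["tvec"].ravel().astype(float)
def cloud(r,R,t):
    d=r["depth"];K=r["mtx"];v,u=np.mgrid[0:480,0:640]
    P=np.stack([(u-K[0,2])/K[0,0]*d,(v-K[1,2])/K[1,1]*d,d],-1)
    return (P-t)@R
def ray(r,R,t,u,v,z):
    K=r["mtx"];d=R.T@np.array([(u-K[0,2])/K[0,0],(v-K[1,2])/K[1,1],1]);c=-R.T@t
    return c+d*(z-c[2])/d[2]
E
python3 - <<'E'
from h import *
for n in("scene0.npz","top0.npz"):
    C=load(n);P=cloud(*C);
    np.save(n[:-1]+"P.npy",P)
    # brass screws
    hsv=cv2.cvtColor(C[0]["image"],cv2.COLOR_BGR2HSV)
    pts={"scene0.npz":[(205.5,193),(286,217.5),(347.5,258.5),(375,266.5)],"top0.npz":[(202.3,226.9),(296.4,220.3),(376.5,237.3),(404,233)]}[n]
    for u,v in pts: print(n,u,v,"depth",P[round(v),round(u)].round(1),"ray z8",ray(*C,u,v,8).round(1))
    m=(P[...,0]>350)&(P[...,0]<900)&(abs(P[...,1])<300)&(abs(P[...,2])<15)
    print("bench z",np.median(P[...,2][m]),m.sum())
E
```

```text
scene0.npz 205.5 193 depth [510.3 258.   10.3] ray z8 [511.4 261.1   8. ]
scene0.npz 286 217.5 depth [528.6  -1.4  13.3] ray z8 [534.6   2.2   8. ]
scene0.npz 347.5 258.5 depth [ 478.6 -213.1   13.9] ray z8 [ 480.9 -211.     8. ]
scene0.npz 375 266.5 depth [ 487.6 -284.2   12.7] ray z8 [ 489.7 -283.9    8. ]
bench z 1.118685978414652 15296
top0.npz 202.3 226.9 depth [522.4 255.4  12.6] ray z8 [523.5 255.8   8. ]
top0.npz 296.4 220.3 depth [532.8   3.7  12.6] ray z8 [532.9   3.1   8. ]
top0.npz 376.5 237.3 depth [ 479.6 -206.3   14.9] ray z8 [ 479.8 -208.1    8. ]
top0.npz 404 233 depth [ 487.7 -280.1   15.4] ray z8 [ 488.9 -281.1    8. ]
bench z 1.5629663126961324 23449
```

```bash
python3 - <<'E'
from h import *
from rig import ctrl, imaging
s=ctrl.get_state();R=cv2.Rodrigues(s["ee_rot"])[0];print(R.round(3))
r=imaging.read_camera("wrist");print(r["hand_eye"].round(3),r["mtx"])
cv2.imwrite("pics/w0.png",r["image"])
for n in("scene0.npz","top0.npz"):
    P=np.load(n[:-1]+"P.npy"); 
    for nm,(x0,x1,y0,y1) in {"rack":(480,680,-20,290),"stand":(440,620,-310,-180),"cab":(600,800,-260,-20)}.items():
        m=(P[...,0]>x0)&(P[...,0]<x1)&(P[...,1]>y0)&(P[...,1]<y1)&(P[...,2]>60); Q=P[m]
        print(n,nm,m.sum(),Q.min(0).round(),Q.max(0).round())
E
```

```text
[[-0.949  0.316 -0.001]
 [ 0.316  0.949 -0.001]
 [ 0.    -0.001 -1.   ]]
[[  -0.      -0.966   -0.26    66.919]
 [   1.       0.      -0.      -0.942]
 [   0.      -0.26     0.966 -142.933]
 [   0.       0.       0.       1.   ]] [[369.25778463   0.         323.08305988]
 [  0.         369.25778463 239.53205996]
 [  0.           0.           1.        ]]
scene0.npz rack 1299 [520. -10.  60.] [601. 267. 143.]
scene0.npz stand 443 [ 489. -291.   60.] [ 620. -180.  238.]
scene0.npz cab 5757 [ 612. -260.   60.] [747. -30. 241.]
top0.npz rack 1219 [523. -19.  60.] [675. 270. 167.]
top0.npz stand 294 [ 492. -288.   61.] [ 620. -186.  212.]
top0.npz cab 5483 [ 616. -259.   60.] [749. -21. 244.]
```

View pics/w0.png

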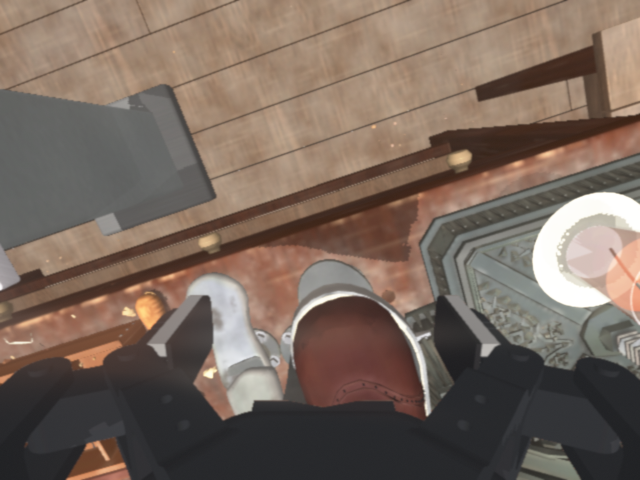

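Request:
arm_command:
  deltas:
    - {"slide": [0,0,60]}
    - {"slide": [0,0,120]}
    - {"slide": [0,0,160]}
    - {"slide": [30,-25,160],"yaw": -0.12}
    - {"slide": [75,-65,160],"yaw": -0.29}
    - {"slide": [120,-103,160],"yaw": -0.46}
    - {"slide": [165,-140,160],"yaw": -0.63}
    - {"slide": [210,-178,160],"yaw": -0.8}
    - {"slide": [255,-216,160],"yaw": -0.97}
    - {"slide": [300,-254,160],"yaw": -1.1}
    - {"slide": [345,-292,150],"yaw": -1.21}
    - {"slide": [376,-320,140],"yaw": -1.21}
    - {"slide": [376,-320,140],"yaw": -1.21}
    - {"slide": [376,-320,140],"yaw": -1.21}

```text
invalid input
```

```bash
cat >> h.py <<'E'
def grab(tag):
    from rig import ctrl, imaging
    s=ctrl.get_state(); r=imaging.read_camera("wrist")
    T=np.eye(4);T[:3,:3]=cv2.Rodrigues(s["ee_rot"])[0];T[:3,3]=s["eef_pos"]
    W=T@r["hand_eye"]; # cam->world
    R=W[:3,:3].T; t=-R@W[:3,3]
    np.savez(tag+".npz",image=r["image"],depth=r["depth"],mtx=r["mtx"],rvec=cv2.Rodrigues(R)[0],tvec=t)
    cv2.imwrite(f"pics/{tag}.png",r["image"]); return s
E
python3 - <<'E'
from h import *
s=grab("w1");print(s["time"],s["eef_pos"],s["joint_pos"],cv2.Rodrigues(s["ee_rot"])[0].round(3))
E
```

```text
0.15 [173.87230446 521.58784962 230.81005563] [ 1.09638501e+00  2.59087459e-01  2.09827466e-02  1.33371266e+00
 -3.67347454e-06  1.41817129e+00] [[-0.949  0.316 -0.   ]
 [ 0.316  0.949 -0.001]
 [ 0.    -0.001 -1.   ]]
```

View pics/w1.png

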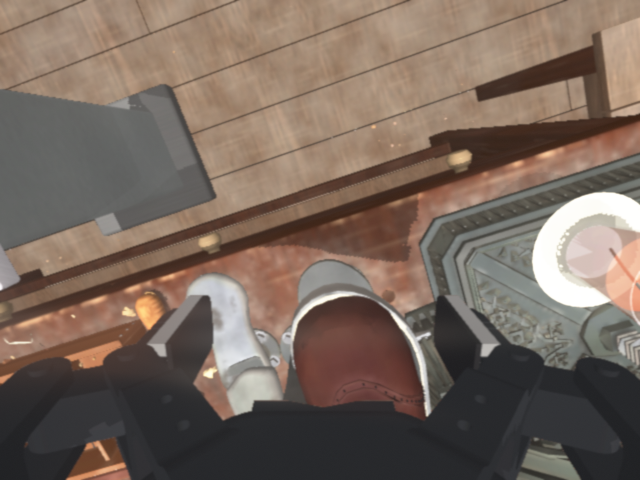

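Invalid input: each row probably needs all the fields.

Request:
arm_command:
  deltas:
    - {"slide": [0,0,60],"yaw": 0,"jaw": 85}
    - {"slide": [0,0,120],"yaw": 0,"jaw": 85}
    - {"slide": [0,0,160],"yaw": 0,"jaw": 85}
    - {"slide": [30,-25,160],"yaw": -0.12,"jaw": 85}
    - {"slide": [75,-65,160],"yaw": -0.29,"jaw": 85}
    - {"slide": [120,-103,160],"yaw": -0.46,"jaw": 85}
    - {"slide": [165,-140,160],"yaw": -0.63,"jaw": 85}
    - {"slide": [210,-178,160],"yaw": -0.8,"jaw": 85}
    - {"slide": [255,-216,160],"yaw": -0.97,"jaw": 85}
    - {"slide": [300,-254,160],"yaw": -1.1,"jaw": 85}
    - {"slide": [345,-292,150],"yaw": -1.21,"jaw": 85}
    - {"slide": [376,-320,140],"yaw": -1.21,"jaw": 85}
    - {"slide": [376,-320,140],"yaw": -1.21,"jaw": 85}
    - {"slide": [376,-320,140],"yaw": -1.21,"jaw": 85}

```text
time: 1.95
eef_pos: [549.7, 201.9, 371.3]
ee_rot: [-2.178, -2.264, 0.0]
wrist_force: [-0.2, -0.4, -0.9]
grip_width: 85.3
```

```bash
python3 - <<'E'
from h import *
s=grab("w2");print(s["time"],s["eef_pos"],s["joint_pos"],cv2.Rodrigues(s["ee_rot"])[0].round(3))
E
```

```text
1.95 [549.66002704 201.94757363 371.31048141] [2.08713023e-01 3.31116984e-01 4.77977909e-01 1.71805704e+00
 2.54037995e-04 1.74077875e+00] [[-0.039  0.999 -0.   ]
 [ 0.999  0.039  0.   ]
 [ 0.    -0.    -1.   ]]
```

View pics/w2.png

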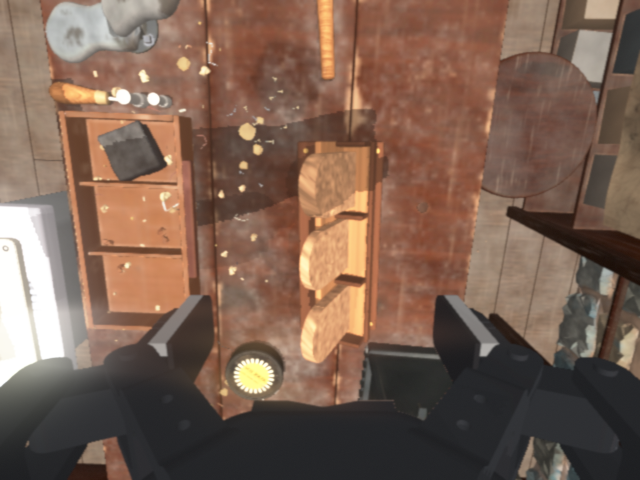

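```bash
cat >> h.py <<'E'
def uv(C,p):
    r,R,t=C; q=R@np.asarray(p,float)+t; K=r["mtx"]; return K[0,0]*q[0]/q[2]+K[0,2],K[1,1]*q[1]/q[2]+K[1,2]
def tri(CA,a,CB,b):
    M=[];v=[]
    A=np.zeros((4,4))
    for i,(C,(u,w)) in enumerate(((CA,a),(CB,b))):
        r,R,t=C;P=r["mtx"]@np.c_[R,t];A[2*i]=u*P[2]-P[0];A[2*i+1]=w*P[2]-P[1]
    X=np.linalg.svd(A)[2][-1];return X[:3]/X[3]
E
python3 - <<'E'
from h import *
C=load("w2.npz");P=cloud(*C)
im=C[0]["image"];cv2.imwrite("pics/w2z.png",cv2.resize(im[130:380,280:410],None,fx=4.4/2*1,fy=4.4/2,interpolation=cv2.INTER_CUBIC))
m=(P[...,0]>480)&(P[...,0]<680)&(P[...,1]>-20)&(P[...,1]<290)
a=0.039;ca,sa=np.cos(a),np.sin(a)
for z0,z1 in((88,170),):
  k=m&(P[...,2]>z0)&(P[...,2]<z1)
  n,lab=cv2.connectedComponents(k.astype(np.uint8))
  for i in range(1,n):
    Q=P[lab==i]
    if len(Q)<60: continue
    c=Q.mean(0);print(i,len(Q),Q.min(0).round(1),Q.max(0).round(1))
    # top points
    U,S,V=np.linalg.svd(Q-c,full_matrices=False);print("  normal",V[2].round(3),S.round(0))
b=m&(P[...,2]>-10)&(P[...,2]<4);print("bench",np.median(P[b][:,2]))
E
```

```text
1 2274 [522.1 183.6  88. ] [564.7 253.7 141.9]
  normal [0.809 0.06  0.585] [897. 849. 231.]
2 1541 [525.2  97.   88. ] [559.  167.2 138.5]
  normal [-0.863 -0.066 -0.502] [743. 652. 105.]
3 1575 [528.5   3.3  88.1] [566.7  74.5 140.3]
  normal [0.843 0.108 0.527] [767. 679. 154.]
bench 0.30297501877908484
```

View pics/w2z.png

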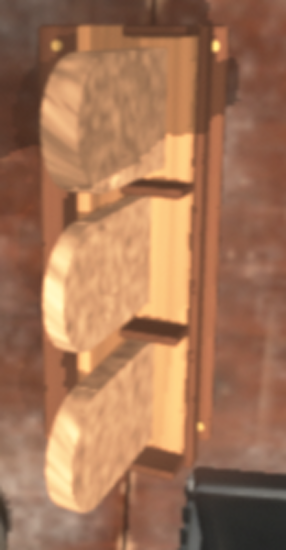

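Request:
arm_command:
  deltas:
    - {"slide": [-11.5,17,-60],"yaw": 0,"jaw": 85}
    - {"slide": [-11.5,17,-120],"yaw": 0,"jaw": 85}
    - {"slide": [-11.5,17,-175],"yaw": 0,"jaw": 85}
    - {"slide": [-11.5,17,-205],"yaw": 0,"jaw": 85}
    - {"slide": [-11.5,17,-235],"yaw": 0,"jaw": 85}
    - {"slide": [-11.5,17,-259],"yaw": 0,"jaw": 85}
    - {"slide": [-11.5,17,-259],"yaw": 0,"jaw": 85}
    - {"slide": [-11.5,17,-259],"yaw": 0,"jaw": 60}
  newtons: 20

```text
time: 3.0
eef_pos: [538.6, 219.6, 113.8]
ee_rot: [2.176, 2.265, 0.003]
wrist_force: [0.1, 0.1, -0.4]
grip_width: 69.5
```

```bash
python3 - <<'E'
from h import *
s=grab("w3");print(s["time"],s["eef_pos"],s["grip_width"],s["wrist_force"])
E
```

```text
3.0 [538.61514304 219.59957017 113.80402369] 69.50693743001109 [ 0.07999987  0.14049291 -0.37810464]
```

View pics/w3.png

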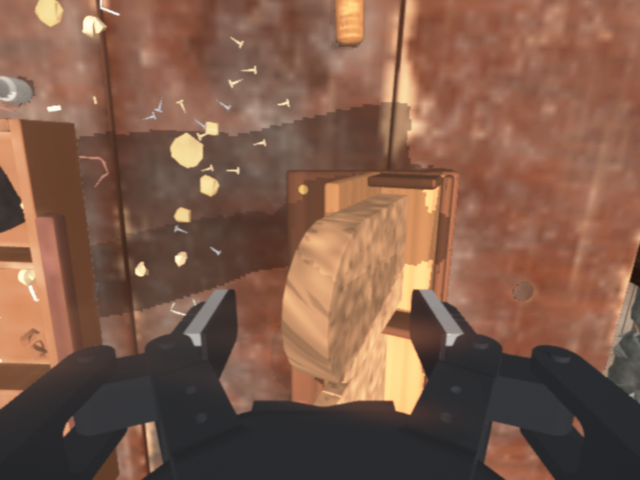

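Request:
arm_command:
  deltas:
    - {"slide": [0,0,0],"yaw": 0,"jaw": 45}
    - {"slide": [0,0,0],"yaw": 0,"jaw": 36}
    - {"slide": [0,0,0],"yaw": 0,"jaw": 30}
    - {"slide": [0,0,0],"yaw": 0,"jaw": 20}
    - {"slide": [0,0,0],"yaw": 0,"jaw": 10}
    - {"slide": [0,0,0],"yaw": 0,"jaw": 0}
  newtons: 20

```text
time: 3.8
eef_pos: [538.8, 218.8, 112.9]
ee_rot: [2.177, 2.264, 0.002]
wrist_force: [-0.7, 0.1, 4.6]
grip_width: 27.9
```

```bash
python3 - <<'E'
from h import *
s=grab("w4");print(s["time"],s["eef_pos"],s["grip_width"],s["wrist_force"],s["wrist_torque"])
E
```

```text
3.8 [538.8403497  218.80281262 112.8604889 ] 27.878935133950822 [-0.71432189  0.08625381  4.55864805] [-0.04417861 -0.07079723 -0.04065305]
```

View pics/w4.png

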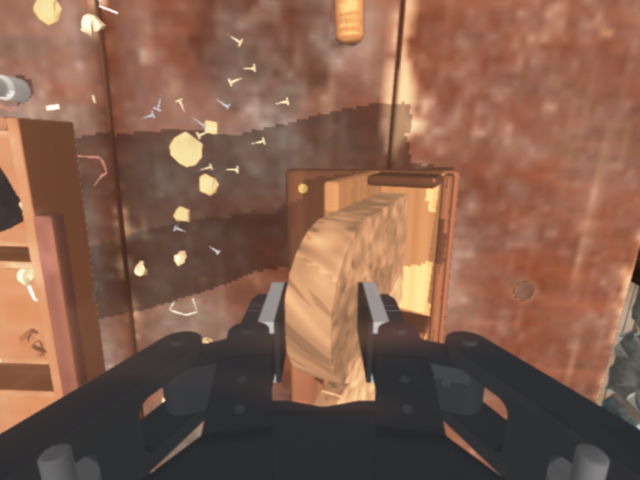

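Request:
arm_command:
  deltas:
    - {"slide": [0,0,0],"yaw": 0,"jaw": 0}
    - {"slide": [0,0,0],"yaw": 0,"jaw": 0}
    - {"slide": [0,0,0],"yaw": 0,"jaw": 0}
  newtons: 20

```text
time: 4.22
eef_pos: [538.8, 218.8, 112.8]
ee_rot: [2.177, 2.264, 0.002]
wrist_force: [-0.8, 0.6, 5.4]
grip_width: 28.0
```

Request:
arm_command:
  deltas:
    - {"slide": [0,0,0],"yaw": 0,"jaw": 45}
    - {"slide": [0,0,0],"yaw": 0,"jaw": 85}
    - {"slide": [0,0,0],"yaw": 0,"jaw": 85}
    - {"slide": [0,0,0],"yaw": 0,"jaw": 85}
    - {"slide": [0,0,40],"yaw": 0,"jaw": 85}
    - {"slide": [0,0,70],"yaw": 0,"jaw": 85}
    - {"slide": [0,-45,75],"yaw": 0,"jaw": 85}
    - {"slide": [-1,-86.5,70],"yaw": 0,"jaw": 85}
    - {"slide": [-1,-86.5,60],"yaw": 0,"jaw": 85}
  newtons: 20

```text
time: 5.35
eef_pos: [537.7, 130.2, 172.6]
ee_rot: [2.18, 2.26, 0.001]
wrist_force: [0.4, 0.2, -0.3]
grip_width: 85.5
```

```bash
python3 - <<'E'
from h import *
s=grab("w5");print(s["time"],s["eef_pos"],s["grip_width"],s["wrist_force"],s["wrist_torque"])
C=load("w5.npz");P=cloud(*C)
m=(P[...,0]>480)&(P[...,0]<680)&(P[...,1]>-20)&(P[...,1]<290)&(P[...,2]>88)&(P[...,2]<150)
n,lab=cv2.connectedComponents(m.astype(np.uint8))
for i in range(1,n):
    Q=P[lab==i]
    if len(Q)<200: continue
    print(i,len(Q),Q.min(0).round(1),Q.max(0).round(1))
E
```

```text
5.35 [537.70967699 130.17326903 172.62717866] 85.45648786012718 [ 0.43075313  0.23400697 -0.31584117] [-0.03130215 -0.01001817 -0.04595396]
1 9911 [521.8 183.3  88. ] [564.9 253.3 142.5]
3 5672 [525.   97.2  88. ] [559.  167.2 138.3]
4 3412 [528.6  16.2  88. ] [566.2  74.3 137.9]
```

View pics/w5.png

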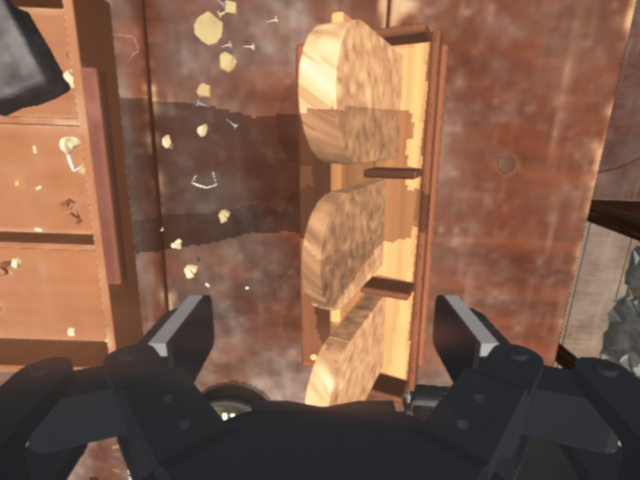

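Left blank is undisturbed (same extents). Now the middle one.

Request:
arm_command:
  deltas:
    - {"slide": [0,0,-30],"yaw": 0,"jaw": 85}
    - {"slide": [0,0,-60],"yaw": 0,"jaw": 70}
    - {"slide": [0,0,-60],"yaw": 0,"jaw": 55}
    - {"slide": [0,0,-60],"yaw": 0,"jaw": 40}
    - {"slide": [0,0,-60],"yaw": 0,"jaw": 30}
    - {"slide": [0,0,-60],"yaw": 0,"jaw": 20}
    - {"slide": [0,0,-60],"yaw": 0,"jaw": 10}
    - {"slide": [0,0,-60],"yaw": 0,"jaw": 0}
    - {"slide": [0,0,-60],"yaw": 0,"jaw": 0}
    - {"slide": [0,0,-60],"yaw": 0,"jaw": 0}
    - {"slide": [0,0,-60],"yaw": 0,"jaw": 0}
  newtons: 20

```text
time: 6.78
eef_pos: [538.4, 132.4, 113.5]
ee_rot: [2.177, 2.263, 0.004]
wrist_force: [0.4, 0.5, 5.5]
grip_width: 18.7
```

```bash
python3 - <<'E'
from h import *
s=grab("w6");print(s["time"],s["eef_pos"],s["grip_width"],s["wrist_force"],s["wrist_torque"])
E
```

```text
6.775 [538.41131814 132.40812465 113.5027661 ] 18.67515746450219 [0.39953503 0.50647464 5.47274849] [ 0.15731155 -0.36120783 -0.05152315]
```

View pics/w6.png

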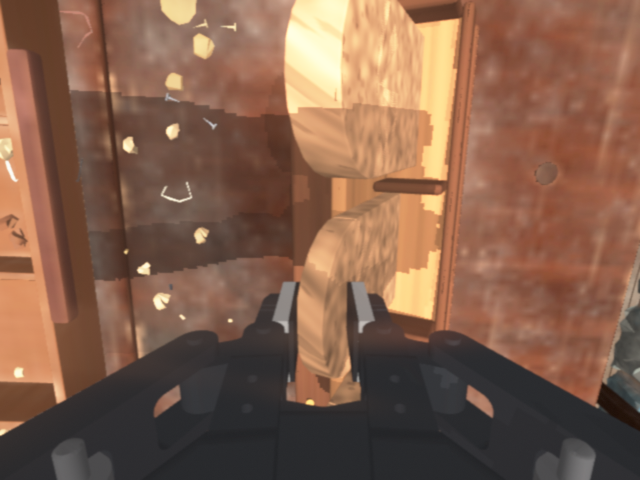

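Request:
arm_command:
  deltas:
    - {"slide": [0,0,0],"yaw": 0,"jaw": 45}
    - {"slide": [0,0,0],"yaw": 0,"jaw": 85}
    - {"slide": [0,0,0],"yaw": 0,"jaw": 85}
    - {"slide": [0,0,0],"yaw": 0,"jaw": 85}
    - {"slide": [0,0,40],"yaw": 0,"jaw": 85}
    - {"slide": [0,0,70],"yaw": 0,"jaw": 85}
    - {"slide": [2,-45,75],"yaw": 0,"jaw": 85}
    - {"slide": [4,-93,70],"yaw": 0,"jaw": 85}
    - {"slide": [4,-93,60],"yaw": 0,"jaw": 85}
  newtons: 20

```text
time: 7.95
eef_pos: [541.8, 36.7, 172.4]
ee_rot: [2.181, 2.26, 0.0]
wrist_force: [-0.7, 0.4, -0.9]
grip_width: 85.4
```

```bash
python3 - <<'E'
from h import *
s=grab("w7");print(s["time"],s["eef_pos"],s["grip_width"],s["wrist_force"],s["wrist_torque"])
C=load("w7.npz");P=cloud(*C)
m=(P[...,0]>480)&(P[...,0]<680)&(P[...,1]>-20)&(P[...,1]<290)&(P[...,2]>88)&(P[...,2]<150)
n,lab=cv2.connectedComponents(m.astype(np.uint8))
for i in range(1,n):
    Q=P[lab==i]
    if len(Q)<200: continue
    print(i,len(Q),Q.min(0).round(1),Q.max(0).round(1))
E
```

```text
7.95 [541.81965895  36.69340304 172.39182662] 85.3651029282445 [-0.73221255  0.41245646 -0.94743211] [-0.0302681  -0.02483507 -0.04289702]
1 8004 [524.9  97.1  88. ] [559.1 166.8 138.2]
2 6552 [528.2   4.   88. ] [566.6  73.8 140.4]
```

View pics/w7.png

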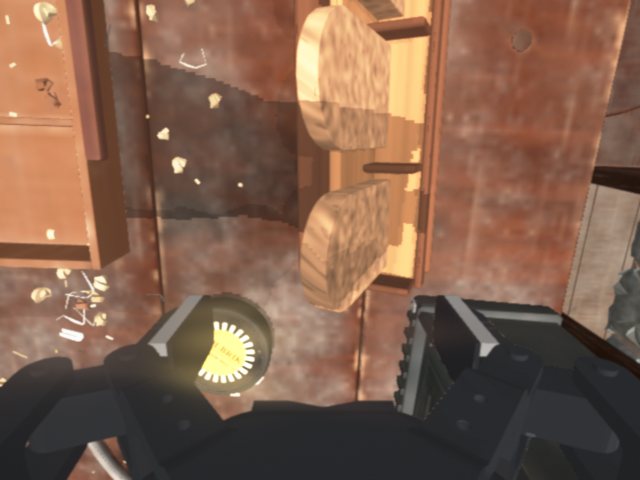

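Request:
arm_command:
  deltas:
    - {"slide": [0,0,-30],"yaw": 0,"jaw": 85}
    - {"slide": [0,0,-60],"yaw": 0,"jaw": 70}
    - {"slide": [0,0,-60],"yaw": 0,"jaw": 55}
    - {"slide": [0,0,-60],"yaw": 0,"jaw": 40}
    - {"slide": [0,0,-60],"yaw": 0,"jaw": 30}
    - {"slide": [0,0,-60],"yaw": 0,"jaw": 20}
    - {"slide": [0,0,-60],"yaw": 0,"jaw": 10}
    - {"slide": [0,0,-60],"yaw": 0,"jaw": 0}
    - {"slide": [0,0,-60],"yaw": 0,"jaw": 0}
    - {"slide": [0,0,-60],"yaw": 0,"jaw": 0}
    - {"slide": [0,0,-60],"yaw": 0,"jaw": 0}
  newtons: 20

```text
time: 9.38
eef_pos: [542.3, 39.4, 113.6]
ee_rot: [2.176, 2.263, 0.003]
wrist_force: [-1.2, 0.6, 5.7]
grip_width: 23.3
```

```bash
python3 - <<'E'
from h import *
s=grab("w8");print(s["time"],s["eef_pos"],s["grip_width"],s["wrist_force"],s["wrist_torque"])
E
```

```text
9.375 [542.28364738  39.39219251 113.61717871] 23.33905655414579 [-1.15455986  0.59834093  5.71394993] [ 0.20898994 -0.17060549 -0.0169313 ]
```

View pics/w8.png

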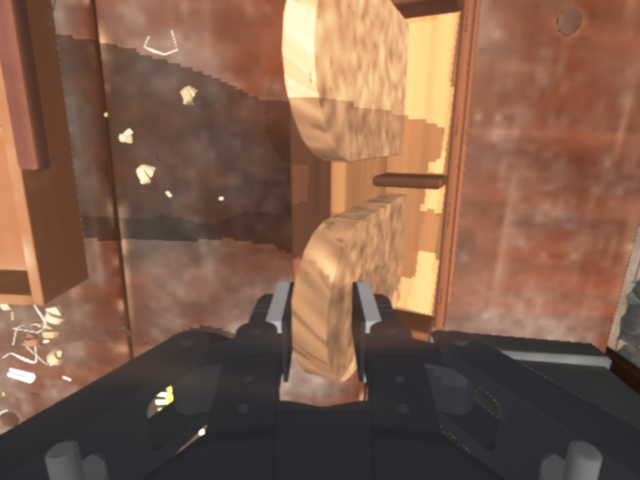

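Request:
arm_command:
  deltas:
    - {"slide": [0,0,0],"yaw": 0,"jaw": 35}
    - {"slide": [1,0,0],"yaw": 0,"jaw": 50}
    - {"slide": [2,0,0],"yaw": 0,"jaw": 50}
    - {"slide": [3,0,-8],"yaw": 0,"jaw": 50}
    - {"slide": [3,0,-14],"yaw": 0,"jaw": 50}
    - {"slide": [3,0,-14],"yaw": 0,"jaw": 40}
    - {"slide": [3,0,-14],"yaw": 0,"jaw": 30}
    - {"slide": [3,0,-14],"yaw": 0,"jaw": 20}
    - {"slide": [3,0,-14],"yaw": 0,"jaw": 10}
    - {"slide": [3,0,-14],"yaw": 0,"jaw": 0}
    - {"slide": [3,0,-14],"yaw": 0,"jaw": 0}
  newtons: 20

```text
time: 10.8
eef_pos: [545.8, 39.2, 99.2]
ee_rot: [2.176, 2.263, 0.003]
wrist_force: [5.2, 0.2, 5.5]
grip_width: 29.5
```

```bash
python3 - <<'E'
from h import *
s=grab("w9");print(s["time"],s["eef_pos"],s["grip_width"],s["wrist_force"],s["wrist_torque"])
E
```

```text
10.8 [545.769384    39.23226272  99.24429426] 29.4616743960868 [5.19103734 0.18921127 5.52976537] [ 0.14707161 -1.5875561  -0.00606159]
```

View pics/w9.png

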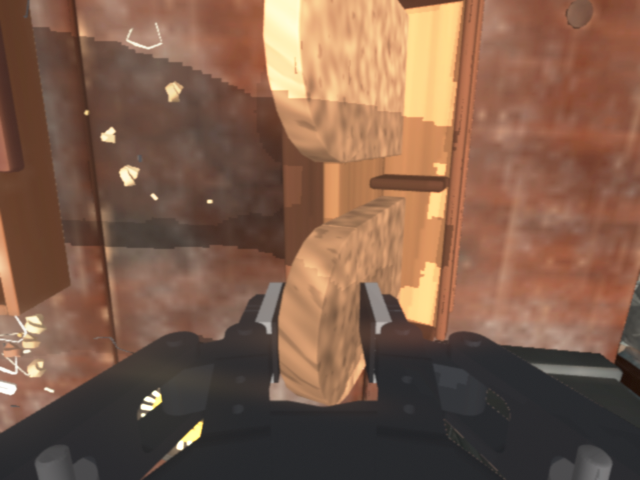

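Request:
arm_command:
  deltas:
    - {"slide": [1,0,6],"yaw": 0,"jaw": 0}
    - {"slide": [2,0,14],"yaw": 0,"jaw": 0}
    - {"slide": [2,0,22],"yaw": 0,"jaw": 0}
    - {"slide": [2,0,30],"yaw": 0,"jaw": 0}
    - {"slide": [2,0,38],"yaw": 0,"jaw": 0}
    - {"slide": [2,0,46],"yaw": 0,"jaw": 0}
    - {"slide": [2,0,54],"yaw": 0,"jaw": 0}
  newtons: 20

```text
time: 11.72
eef_pos: [546.5, 39.3, 152.6]
ee_rot: [-2.178, -2.264, 0.0]
wrist_force: [3.5, 0.2, -1.1]
grip_width: 20.3
```

```bash
python3 - <<'E'
from h import *
s=grab("w10");print(s["time"],s["eef_pos"],s["grip_width"],s["wrist_force"],s["wrist_torque"])
E
```

```text
11.725 [546.48489006  39.26471747 152.63502297] 20.252101661982408 [ 3.46101231  0.17433671 -1.06509321] [ 0.02649822 -1.19386763  0.02020973]
```

View pics/w10.png

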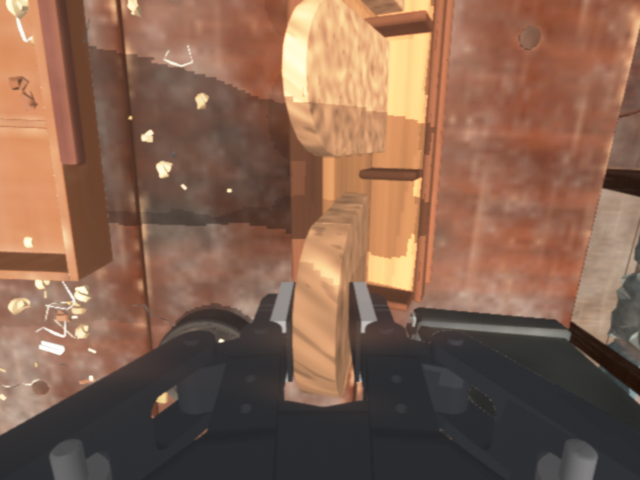

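Request:
arm_command:
  deltas:
    - {"slide": [0,0,8],"yaw": 0,"jaw": 0}
    - {"slide": [0,0,16],"yaw": 0,"jaw": 0}
    - {"slide": [0,0,24],"yaw": 0,"jaw": 0}
    - {"slide": [0,0,34],"yaw": 0,"jaw": 0}
    - {"slide": [0,0,50],"yaw": 0,"jaw": 0}
    - {"slide": [-5,0,80],"yaw": 0,"jaw": 0}
    - {"slide": [-15,-20,110],"yaw": 0,"jaw": 0}
    - {"slide": [-25,-60,130],"yaw": 0,"jaw": 0}
    - {"slide": [-35,-110,145],"yaw": 0,"jaw": 0}
    - {"slide": [-40,-165,150],"yaw": 0,"jaw": 0}
    - {"slide": [-44,-220,150],"yaw": 0.03,"jaw": 0}
    - {"slide": [-46,-275,150],"yaw": 0.06,"jaw": 0}
    - {"slide": [-46,-325,150],"yaw": 0.09,"jaw": 0}
    - {"slide": [-46,-355,150],"yaw": 0.09,"jaw": 0}
    - {"slide": [-46,-369,150],"yaw": 0.09,"jaw": 0}
    - {"slide": [-46,-369,150],"yaw": 0.09,"jaw": 0}
  newtons: 25

```text
time: 13.78
eef_pos: [500.2, -329.7, 302.0]
ee_rot: [-2.074, -2.358, -0.0]
wrist_force: [-0.3, 0.4, -0.8]
grip_width: 14.7
```

```bash
python3 - <<'E'
from h import *
s=grab("w11");print(s["time"],s["eef_pos"],s["grip_width"],s["wrist_force"],s["wrist_torque"],s["joint_pos"])
from rig import imaging
for n in("scene","top"):
    r=imaging.read_camera(n); cv2.imwrite(f"pics/{n}1.png",r["image"]); np.savez(f"{n}1.npz",**r)
E
```

```text
13.775 [ 500.21137447 -329.74934025  301.96497306] 14.663456103405245 [-0.30566369  0.43531892 -0.80413968] [ 0.02107161  0.00827263 -0.02883696] [-7.22868495e-01  3.39764654e-01  3.15391758e-01  1.54761597e+00
  8.94589360e-05  7.19753612e-01]
```

View pics/w11.png

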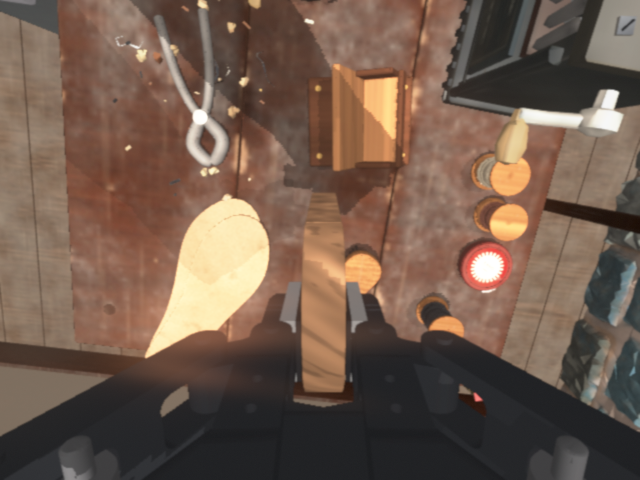

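View pics/scene1.png

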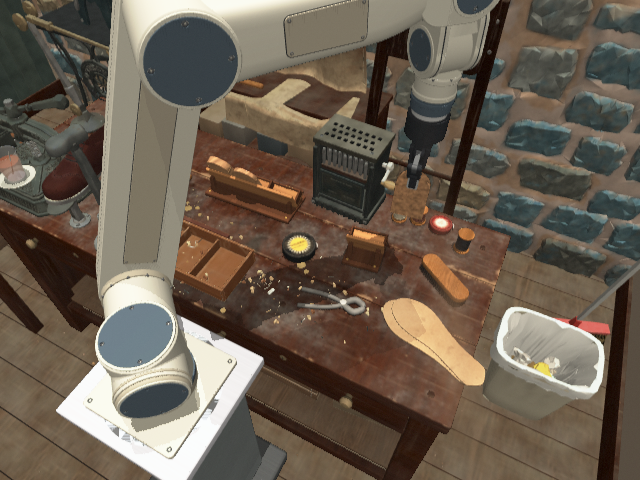

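```bash
python3 - <<'E'
from h import *
C=load("w11.npz");P=cloud(*C);im=C[0]["image"]
cv2.imwrite("pics/w11z.png",cv2.resize(im[55:185,295:425],None,fx=4.5,fy=4.5,interpolation=cv2.INTER_CUBIC))
CA=load("top0.npz")
print(tri(C,(320,88),CA,(376.5,237.3)),tri(C,(319,156),CA,(404,233)))
for u,v in((320,88),(319,156)):print(ray(*C,u,v,8))
x,y,z=P[...,0],P[...,1],P[...,2]
m=(x>440)&(x<600)&(y>-310)&(y<-180)&(z>5)
Q=P[m];print(len(Q),Q.min(0),Q.max(0))
N=np.zeros_like(P)
gu=np.gradient(P,axis=1);gv=np.gradient(P,axis=0);N=np.cross(gu,gv);N/=np.linalg.norm(N,axis=2,keepdims=True)+1e-9
N*=np.sign(N[...,2:3])
# back front surface: normal (cos25,.,sin25)
k=m&(N[...,0]>.8)&(N[...,2]>.3)&(N[...,2]<.55); B=P[k]; print("back pts",len(B))
for nm,kk in(("back",k),("floor",m&(N[...,0]<-.3)&(N[...,0]>-.55)&(N[...,2]>.85)&(z>20)),("top",m&(z>74)),("plate",m&(z>4)&(z<20)&(N[...,2]>.97))):
    B=P[kk];
    if len(B)<10: print(nm,len(B));continue
    c=B.mean(0);V=np.linalg.svd(B-c,full_matrices=False)[2];print(nm,len(B),c.round(1),"n",V[2].round(3),"d",V[0].round(3),B.min(0).round(1),B.max(0).round(1))
E
```

```text
[ 480.22576896 -208.98841452    2.5403671 ] [ 488.28728917 -281.70866892    9.53226412]
[ 479.39172566 -210.45283196    8.        ]
[ 487.44578402 -283.2763568     8.        ]
17478 [ 465.31237119 -309.99927595    8.13500126] [ 591.25875608 -186.10162318  444.96191158]
back pts 2373
back 2373 [ 519.4 -250.5  104.3] n [0.963 0.247 0.104] d [-0.059 -0.184  0.981] [ 474.  -310.     8.7] [ 591.  -188.1  445. ]
floor 400 [ 527.7 -250.8  147.1] n [-0.982 -0.119 -0.144] d [ 0.131  0.111 -0.985] [ 488.9 -309.8   22.7] [ 569.7 -189.7  445. ]
top 8769 [ 500.7 -290.5  326.9] n [0.983 0.18  0.015] d [-0.009  0.131 -0.991] [ 487.3 -310.    74.1] [ 554.9 -196.5  445. ]
plate 225 [ 497.7 -241.8   12.4] n [-0.001  0.    -1.   ] d [ 0.997  0.081 -0.001] [ 468.3 -292.4    9.7] [ 587.5 -194.9   14.8]
```

View pics/w11z.png

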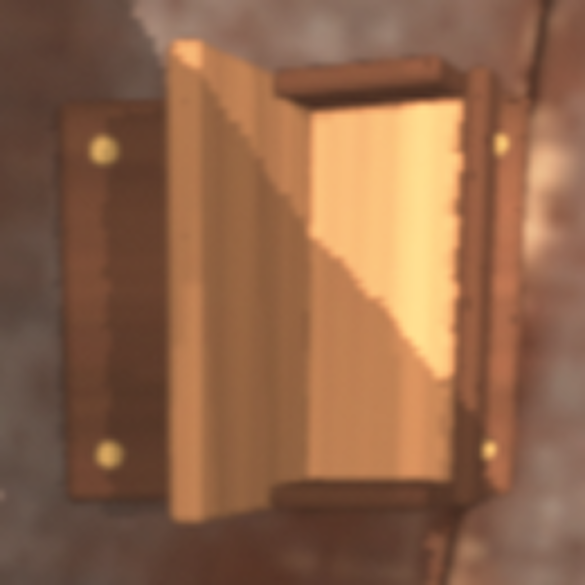

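```bash
python3 - <<'E'
from h import *
C=load("w11.npz");P=cloud(*C)
S=[ray(*C,u,v,12.5) for u,v in((318.1,88.3),(319,155.9),(406.1,87.2),(403.7,155))]
S=np.array(S);print(S.round(1),"mid",S.mean(0).round(1))
ay=(S[0]+S[2]-S[1]-S[3]);ax=S[2]+S[3]-S[0]-S[1]
print("yaw",np.arctan2(-ay[0],ay[1]),np.arctan2(ax[1],ax[0]),np.linalg.norm(ay)/2,np.linalg.norm(ax)/2)
x,y,z=P[...,0],P[...,1],P[...,2]
m=(x>440)&(x<600)&(y>-310)&(y<-180)&(z>5)&(z<95)
m[:, :300]=0;m[185:]=0
a=0.108;c0=S.mean(0)
X=(x-c0[0])*np.cos(a)+(y-c0[1])*np.sin(a);Y=-(x-c0[0])*np.sin(a)+(y-c0[1])*np.cos(a)
for v in(100,110,125,140):
    print(v,[(round(float(X[v,u]),1),round(float(z[v,u]),1)) for u in range(306,414,4)])
q=m&(z>76); B=P[q];print("top",len(B),B.min(0),B.max(0),Y[q].min(),Y[q].max(),X[q].min(),X[q].max())
# robot-side edge of back top: fit line
L=[]
for v in range(75,160,5):
    us=[u for u in range(320,360) if q[v,u]]
    if us: L.append(P[v,us].mean(0))
L=np.array(L);print("ridge slope",np.polyfit(L[:,1],L[:,0],1))
for v in range(60,180,8): print(v,[ (round(float(Y[v,u]),1),round(float(z[v,u]),1)) for u in(360,380,395)])
E
```

```text
[[ 477.5 -211.6   12.5]
 [ 487.5 -283.    12.5]
 [ 572.6 -198.2   12.5]
 [ 583.3 -269.6   12.5]] mid [ 530.2 -240.6   12.5]
yaw 0.14367568082660187 0.13902502923329338 72.13809044425957 96.39272000984201
100 [(-62.9, 1.3), (-58.0, 12.2), (-53.6, 11.9), (-49.2, 11.7), (-44.8, 10.8), (-40.4, 12.2), (-36.0, 13.5), (-33.3, 81.6), (-29.7, 84.7), (-25.7, 77.7), (-21.5, 69.9), (-17.1, 60.8), (-12.2, 47.8), (-7.3, 38.0), (-2.2, 27.3), (2.3, 24.7), (6.3, 27.2), (10.2, 29.8), (14.2, 31.6), (18.2, 33.2), (22.2, 34.2), (25.9, 37.2), (29.8, 38.5), (32.4, 46.7), (36.6, 46.1), (47.7, 12.4), (52.0, 12.7)]
110 [(-62.9, 0.3), (-57.9, 11.0), (-53.5, 12.7), (-49.0, 12.6), (-44.6, 12.8), (-40.2, 12.8), (-35.7, 12.4), (-33.0, 82.4), (-29.3, 82.9), (-25.4, 77.8), (-21.2, 70.2), (-16.6, 59.3), (-11.9, 49.1), (-6.9, 38.1), (-1.7, 27.3), (2.8, 25.6), (6.9, 26.9), (11.0, 28.5), (14.8, 31.6), (18.7, 33.7), (22.8, 34.5), (26.8, 36.0), (30.6, 37.9), (33.5, 44.6), (36.9, 48.2), (48.5, 12.4), (53.1, 11.4)]
125 [(-62.7, 1.3), (-57.8, 11.2), (-53.2, 12.2), (-48.8, 11.2), (-44.3, 12.7), (-39.8, 12.9), (-35.3, 11.9), (
[... 905 characters left out ...]
0, 0.7), (66.4, 0.9), (66.5, 2.1)]
68 [(57.8, 1.5), (48.5, 56.5), (58.8, 0.2)]
76 [(42.5, 46.5), (42.8, 47.0), (43.4, 45.4)]
84 [(37.1, 32.2), (37.5, 32.3), (36.9, 38.4)]
92 [(29.3, 32.6), (29.8, 31.4), (29.2, 38.9)]
100 [(21.2, 34.8), (21.8, 33.2), (21.5, 38.8)]
108 [(13.5, 32.6), (14.0, 31.2), (13.7, 39.4)]
116 [(5.4, 34.0), (5.9, 32.9), (5.7, 40.5)]
124 [(-2.6, 33.1), (-2.2, 32.2), (-2.2, 38.7)]
132 [(-10.8, 31.7), (-10.4, 33.1), (-10.2, 40.1)]
140 [(-19.1, 31.2), (-18.7, 31.2), (-18.4, 40.2)]
148 [(-27.5, 31.6), (-27.0, 32.2), (-26.6, 38.8)]
156 [(-35.9, 32.1), (-35.4, 34.1), (-34.9, 39.2)]
164 [(-43.5, 49.7), (-42.5, 58.4), (-43.0, 45.2)]
172 [(-55.7, -0.1), (-55.2, 0.1), (-55.1, -2.5)]
```

```bash
python3 - <<'E'
from h import *
C=load("w11.npz");P=cloud(*C);im=C[0]["image"]
s=[500.2,-329.7,302.0];a=.129
D=P-np.array(s); X=D[...,0]*np.cos(a)+D[...,1]*np.sin(a);Y=-D[...,0]*np.sin(a)+D[...,1]*np.cos(a)
for v in range(188,392,8):
    print(v,[(u,round(float(X[v,u]),1),round(float(Y[v,u]),1),round(float(D[v,u,2]),1)) for u in(308,324,338)])
from rig import ctrl
for n in("scene1","top1"):
    C=load(n+".npz");P=cloud(*C);D=P-np.array(s)
    X=D[...,0]*np.cos(a)+D[...,1]*np.sin(a);Y=-D[...,0]*np.sin(a)+D[...,1]*np.cos(a)
    k=(abs(X)<14)&(abs(Y)<60)&(D[...,2]>-130)&(D[...,2]<-3)
    if k.sum(): print(n,k.sum(),[(A[k].min().round(1),A[k].max().round(1)) for A in(X,Y,D[...,2])])
    u,v=uv(C,s);u,v=int(u),int(v);print(u,v)
    cv2.imwrite(f"pics/{n}z.png",cv2.resize(C[0]["image"][max(0,v-50):v+90,u-70:u+70],None,fx=4,fy=4,interpolation=cv2.INTER_CUBIC))
E
```

```text
188 [(308, -20.1, 9.8, -302.0), (324, -0.9, 9.7, -302.5), (338, 15.9, 9.8, -301.4)]
196 [(308, -20.2, 0.3, -301.0), (324, -1.1, 34.2, -69.4), (338, 16.1, 0.0, -302.7)]
204 [(308, -20.3, -9.4, -300.5), (324, -1.1, 34.1, -42.0), (338, 16.1, -9.4, -300.8)]
212 [(308, -8.4, 33.9, -22.0), (324, -1.2, 65.3, 143.0), (338, 5.2, 33.9, -21.9)]
220 [(308, -7.6, 34.1, -3.4), (324, -1.1, 34.1, -3.4), (338, 4.6, 33.9, -4.2)]
228 [(308, -7.2, 33.2, 6.7), (324, -1.1, 32.8, 5.4), (338, 4.2, 32.9, 5.5)]
236 [(308, -7.0, 31.1, 10.8), (324, -1.1, 31.4, 12.1), (338, 4.0, 31.2, 11.3)]
244 [(308, -6.9, 29.4, 15.5), (324, -1.1, 29.3, 15.3), (338, 3.9, 29.3, 15.5)]
252 [(308, -6.8, 27.1, 18.0), (324, -1.1, 27.5, 19.3), (338, 3.8, 27.3, 18.7)]
260 [(308, -6.6, 25.4, 21.9), (324, -1.1, 25.3, 21.5), (338, 3.7, 25.3, 21.4)]
268 [(308, -6.6, 22.8, 22.8), (324, -1.1, 23.2, 24.0), (338, 3.7, 23.0, 23.4)]
276 [(308, -6.6, 20.5, 24.5), (324, -1.1, 20.7, 25.1), (338, 3.6, 21.2, 26.3)]
284 [(308, -6.5, 18.8, 27.5), (324, -1.1, 19.0, 28.0), (338, 3.5, 18.8, 27.5)]
292 [(308, -6.5, 16.6, 29.1), (324, -1.1, 16.5, 28.8), (
[... 411 characters left out ...]
0 [(308, -6.4, 1.7, 34.0), (324, -1.1, 0.7, 32.3), (338, 3.5, 1.5, 33.7)]
348 [(308, -6.5, -1.4, 33.9), (324, -1.1, -1.6, 33.6), (338, 3.5, -1.3, 33.9)]
356 [(308, -6.5, -4.4, 33.9), (324, -1.1, -5.0, 32.9), (338, 3.5, -4.4, 33.8)]
364 [(308, -6.6, -7.9, 33.1), (324, -1.2, -8.4, 32.4), (338, 3.6, -8.1, 32.9)]
372 [(308, -6.6, -11.4, 32.6), (324, -1.2, -12.0, 31.7), (338, 3.7, -11.8, 32.0)]
380 [(308, -6.8, -16.9, 29.4), (324, -1.2, -16.2, 30.3), (338, 3.8, -16.9, 29.4)]
388 [(308, -7.0, -22.5, 26.3), (324, -1.1, -23.0, 25.7), (338, 4.0, -22.8, 25.9)]
scene1 950 [(np.float64(-13.0), np.float64(2.1)), (np.float64(-34.7), np.float64(35.3)), (np.float64(-87.8), np.float64(-3.0))]
412 183
444 203
```

View pics/scene1z.png

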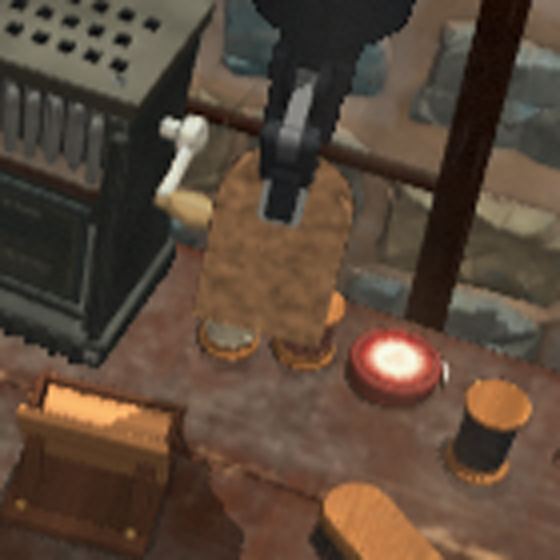

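```bash
python3 - <<'E'
from h import *
C=load("w11.npz");P=cloud(*C)
for u,v in((512,140),(520,118),(550,118),(600,118),(446,98),(470,90)):print(u,v,P[v,u].round())
E
```

```text
512 140 [ 624. -248.  171.]
520 118 [ 629. -232.  164.]
550 118 [ 648. -229.  169.]
600 118 [ 672. -227.  185.]
446 98 [ 615. -205.   22.]
470 90 [ 618. -204.   81.]
```

Request:
arm_command:
  deltas:
    - {"slide": [15,35,0],"yaw": 0,"jaw": 0}
    - {"slide": [30,70,0],"yaw": 0.012,"jaw": 0}
    - {"slide": [40,90.5,-10],"yaw": 0.012,"jaw": 0}
    - {"slide": [40,90.5,-50],"yaw": 0.012,"jaw": 0}
    - {"slide": [40,90.5,-80],"yaw": 0.012,"jaw": 0}
    - {"slide": [40,90.5,-90],"yaw": 0.012,"jaw": 0}
    - {"slide": [40,90.5,-90],"yaw": 0.012,"jaw": 0}
  newtons: 25

```text
time: 14.8
eef_pos: [540.5, -238.6, 212.8]
ee_rot: [-2.059, -2.373, -0.0]
wrist_force: [-0.1, -0.3, 0.1]
grip_width: 14.6
```

```bash
python3 - <<'E'
from h import *
s=grab("w12");print(s["time"],s["eef_pos"],s["grip_width"],s["wrist_force"],s["ee_rot"])
from rig import imaging
for n in("scene","top"):
    r=imaging.read_camera(n); np.savez(f"{n}2.npz",**r)
    C=load(f"{n}2.npz");u,v=map(int,uv(C,(530,-240,60)))
    cv2.imwrite(f"pics/{n}2z.png",cv2.resize(r["image"][max(0,v-75):v+65,u-70:u+70],None,fx=4,fy=4,interpolation=cv2.INTER_CUBIC))
E
```

```text
14.8 [ 540.48804579 -238.61758215  212.75351936] 14.627037028930877 [-0.14674588 -0.28161708  0.14410195] [-2.05852182e+00 -2.37318086e+00 -1.26443815e-04]
```

View pics/w12.png

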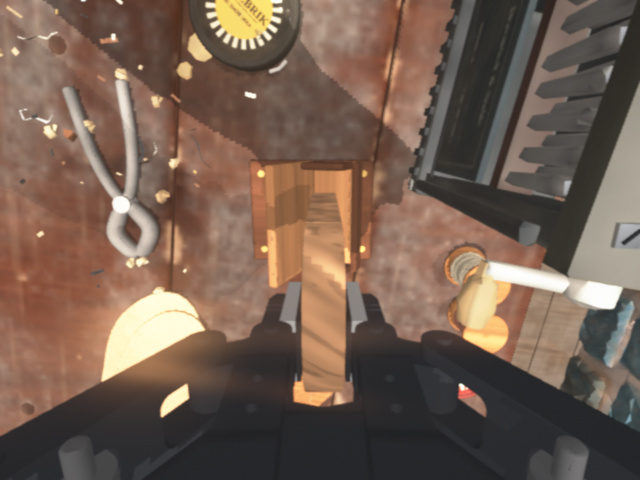

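View pics/scene2z.png

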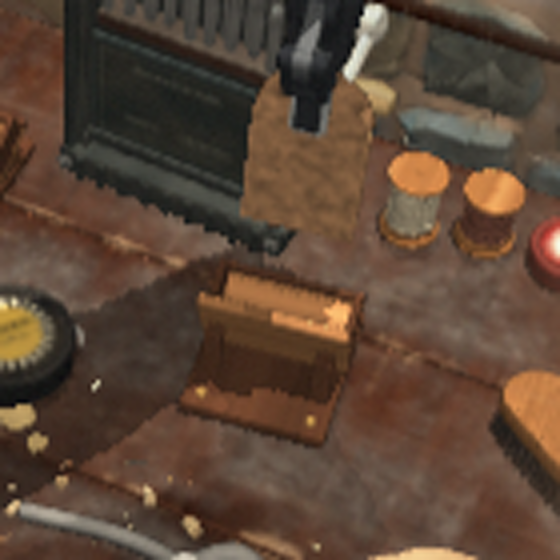

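Request:
arm_command:
  deltas:
    - {"slide": [0,0,-30],"yaw": 0,"jaw": 0}
    - {"slide": [0,0,-60],"yaw": 0,"jaw": 0}
    - {"slide": [0,0,-75],"yaw": 0,"jaw": 0}
    - {"slide": [0,0,-84],"yaw": 0,"jaw": 0}
    - {"slide": [0,0,-88],"yaw": 0,"jaw": 0}
    - {"slide": [0,0,-90],"yaw": 0,"jaw": 0}
    - {"slide": [0,0,-90],"yaw": 0,"jaw": 0}
  newtons: 20

```text
time: 15.82
eef_pos: [540.7, -239.4, 122.7]
ee_rot: [2.059, 2.372, 0.0]
wrist_force: [0.5, 0.3, -0.8]
grip_width: 14.7
```

```bash
python3 - <<'E'
from h import *
s=grab("w13");print(s["time"],s["eef_pos"],s["grip_width"],s["wrist_force"],s["wrist_torque"])
E
```

```text
15.825 [ 540.65703478 -239.35497478  122.73456735] 14.722474000598652 [ 0.46314347  0.32067545 -0.78470013] [-0.0095103   0.05382832 -0.02970965]
```

View pics/w13.png

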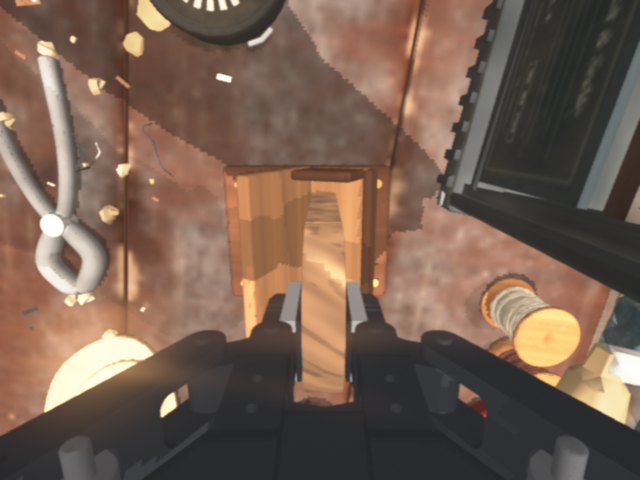

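Request:
arm_command:
  deltas:
    - {"slide": [0,0,-1.5],"yaw": 0,"jaw": 0}
    - {"slide": [0,0,-3],"yaw": 0,"jaw": 0}
    - {"slide": [0,0,-4],"yaw": 0,"jaw": 0}
    - {"slide": [0,0,-4],"yaw": 0,"jaw": 0}
  newtons: 20

```text
time: 16.38
eef_pos: [540.4, -239.2, 118.2]
ee_rot: [-2.059, -2.372, 0.0]
wrist_force: [-0.4, 0.2, 0.1]
grip_width: 14.5
```

Request:
arm_command:
  deltas:
    - {"slide": [-4,-0.6,0],"yaw": 0,"jaw": 0}
    - {"slide": [-8,-1.1,-1],"yaw": 0,"jaw": 0}
    - {"slide": [-12,-1.7,-2],"yaw": 0,"jaw": 0}
    - {"slide": [-16,-2.3,-3],"yaw": 0,"jaw": 0}
    - {"slide": [-20,-2.8,-4],"yaw": 0,"jaw": 0}
    - {"slide": [-20,-2.8,-4],"yaw": 0,"jaw": 0}
  newtons: 20

```text
time: 17.12
eef_pos: [527.2, -242.2, 118.2]
ee_rot: [2.048, 2.364, 0.017]
wrist_force: [21.2, 6.7, 11.0]
grip_width: 14.8
```

```bash
python3 - <<'E'
from h import *
s=grab("w14");print(s["time"],s["eef_pos"],s["grip_width"],s["wrist_force"],s["wrist_torque"])
from rig import imaging
n="scene"
r=imaging.read_camera(n); np.savez(f"{n}3.npz",**r)
C=load(f"{n}3.npz");u,v=map(int,uv(C,(530,-240,60)))
cv2.imwrite(f"pics/{n}3z.png",cv2.resize(r["image"][max(0,v-75):v+65,u-70:u+70],None,fx=4,fy=4,interpolation=cv2.INTER_CUBIC))
E
```

```text
17.125 [ 527.22840717 -242.20295277  118.23824317] 14.772100499262542 [21.18999643  6.73786767 11.03834882] [ 1.96023935 -6.58100436  0.09031917]
```

View pics/w14.png

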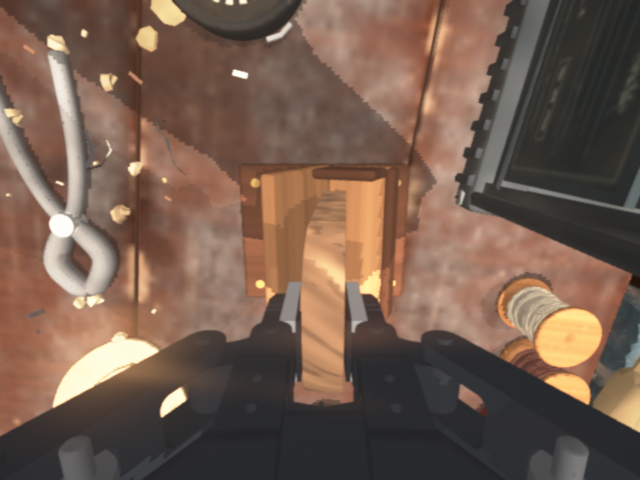

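View pics/scene3z.png

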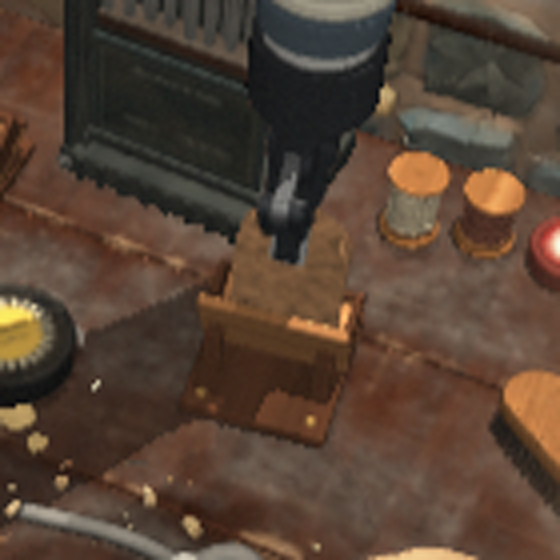

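Request:
arm_command:
  deltas:
    - {"slide": [3,0.4,1],"yaw": 0,"jaw": 0}
    - {"slide": [5,0.7,2],"yaw": 0,"jaw": 0}
    - {"slide": [5,0.7,2],"yaw": 0,"jaw": 17}
    - {"slide": [3,0.4,1],"yaw": 0,"jaw": 19}
    - {"slide": [0,0,0],"yaw": 0,"jaw": 21}
    - {"slide": [-4,-0.6,-1],"yaw": 0,"jaw": 24}
    - {"slide": [-8,-1.1,-2],"yaw": 0,"jaw": 27}
  newtons: 20

```text
time: 18.1
eef_pos: [511.8, -243.2, 112.0]
ee_rot: [-2.059, -2.372, 0.0]
wrist_force: [-0.7, -0.3, -0.2]
grip_width: 27.0
```

```bash
python3 - <<'E'
from h import *
s=grab("w15");print(s["time"],s["eef_pos"],s["grip_width"],s["wrist_force"],s["wrist_torque"])
from rig import imaging
n="scene"
r=imaging.read_camera(n); np.savez(f"{n}4.npz",**r)
C=load(f"{n}4.npz");u,v=map(int,uv(C,(530,-240,60)))
cv2.imwrite(f"pics/{n}4z.png",cv2.resize(r["image"][max(0,v-75):v+65,u-70:u+70],None,fx=4,fy=4,interpolation=cv2.INTER_CUBIC))
E
```

```text
18.1 [ 511.79476974 -243.16196907  111.97218258] 26.965432194173417 [-0.71652683 -0.29999654 -0.17897805] [-0.00472002 -0.0107385  -0.01272864]
```

View pics/w15.png

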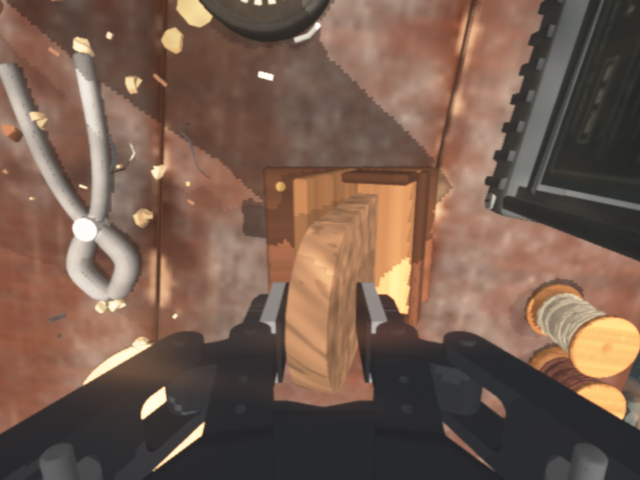

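View pics/scene4z.png

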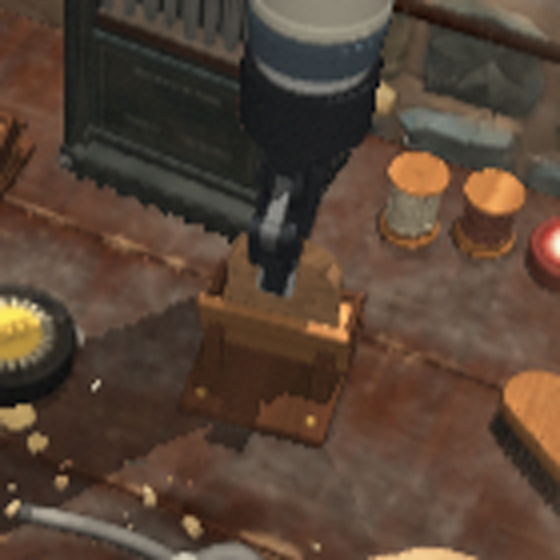

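Request:
arm_command:
  deltas:
    - {"slide": [-4,-0.6,-2],"yaw": 0,"jaw": 31}
    - {"slide": [-8,-1.1,-3],"yaw": 0,"jaw": 36}
    - {"slide": [-10,-1.4,-4],"yaw": 0,"jaw": 40}
    - {"slide": [-10,-1.4,-4],"yaw": 0,"jaw": 40}
    - {"slide": [-10,-1.4,-4],"yaw": 0,"jaw": 32}
    - {"slide": [-10,-1.4,-4],"yaw": 0,"jaw": 26}
    - {"slide": [-10,-1.4,-4],"yaw": 0,"jaw": 15}
    - {"slide": [-10,-1.4,-4],"yaw": 0,"jaw": 5}
    - {"slide": [-10,-1.4,-4],"yaw": 0,"jaw": 0}
  newtons: 20

```text
time: 19.32
eef_pos: [503.0, -244.6, 108.7]
ee_rot: [2.058, 2.372, 0.001]
wrist_force: [3.3, 0.6, 3.8]
grip_width: 24.9
```

```bash
python3 - <<'E'
from h import *
s=grab("w16");print(s["time"],s["eef_pos"],s["grip_width"],s["wrist_force"],s["wrist_torque"])
E
```

```text
19.325 [ 503.01568068 -244.63997608  108.65455206] 24.915612243027393 [3.31717051 0.57612338 3.7788252 ] [ 0.27881402 -1.15582205  0.00696797]
```

View pics/w16.png

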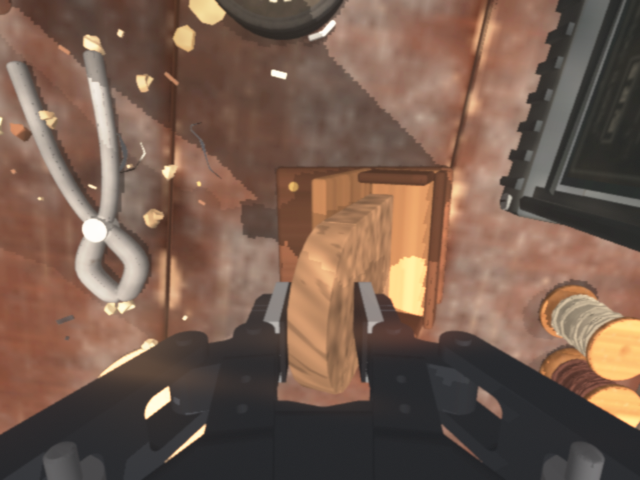

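Request:
arm_command:
  deltas:
    - {"slide": [0,0,0],"yaw": 0,"jaw": 28}
    - {"slide": [0,0,0],"yaw": 0,"jaw": 34}
    - {"slide": [0,0,0],"yaw": 0,"jaw": 45}
    - {"slide": [0,0,0],"yaw": 0,"jaw": 65}
    - {"slide": [0,0,0],"yaw": 0,"jaw": 85}
    - {"slide": [0,0,0],"yaw": 0,"jaw": 85}
    - {"slide": [0,0,30],"yaw": 0,"jaw": 85}
    - {"slide": [0,0,75],"yaw": 0,"jaw": 85}
    - {"slide": [0,0,120],"yaw": 0,"jaw": 85}
    - {"slide": [0,-50,160],"yaw": 0,"jaw": 85}
    - {"slide": [0,-90,190],"yaw": 0,"jaw": 85}
    - {"slide": [0,-90,190],"yaw": 0,"jaw": 85}
    - {"slide": [0,-90,190],"yaw": 0,"jaw": 85}
  newtons: 20

```text
time: 21.0
eef_pos: [502.2, -334.1, 297.4]
ee_rot: [-2.059, -2.371, -0.0]
wrist_force: [-0.1, -0.1, -0.9]
grip_width: 85.3
```

```bash
python3 - <<'E'
from h import *
s=grab("w17");print(s["time"],s["eef_pos"],s["grip_width"],s["wrist_force"])
C=load("w17.npz");P=cloud(*C)
x,y,z=P[...,0],P[...,1],P[...,2]
a=.141;X=(x-530.2)*np.cos(a)+(y+240.6)*np.sin(a);Y=-(x-530.2)*np.sin(a)+(y+240.6)*np.cos(a)
m=(abs(X)<70)&(abs(Y)<50)&(z>88)&(z<160)
print(m.sum(),[(A[m].min().round(1),A[m].max().round(1)) for A in(X,Y,z)])
# far face of blank plane
k=(abs(Y)<25)&(X>-40)&(X<10)&(z>55)&(z<130)&(abs((X)*np.cos(.436)+(z-24)*np.sin(.436)-15)<5)
Q=np.c_[X[k],Y[k],z[k]];c=Q.mean(0);n=np.linalg.svd(Q-c,full_matrices=False)[2][2];n*=np.sign(n[0]);print("face",k.sum(),n.round(3),"lean deg",np.degrees(np.arctan2(n[2],n[0])),"yaw dev",np.degrees(np.arctan2(n[1],n[0])),"offset from corner",((c-[0,0,24])@n).round(1))
from rig import imaging
for nm in("scene","top"):
    r=imaging.read_camera(nm); np.savez(f"{nm}5.npz",**r);cv2.imwrite(f"pics/{nm}5.png",r["image"])
E
```

```text
21.0 [ 502.23387551 -334.14711521  297.42316926] 85.27701527183103 [-0.14966374 -0.12518959 -0.89865101]
3290 [(np.float64(-49.8), np.float64(-12.6)), (np.float64(-36.2), np.float64(33.3)), (np.float64(88.0), np.float64(140.3))]
face 2014 [0.904 0.003 0.427] lean deg 25.254128979416215 yaw dev 0.18926277640887312 offset from corner 15.4
```

View pics/w17.png

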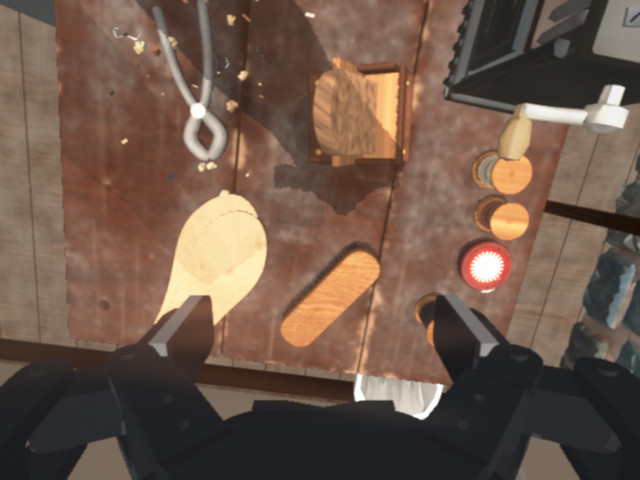

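View pics/scene5.png

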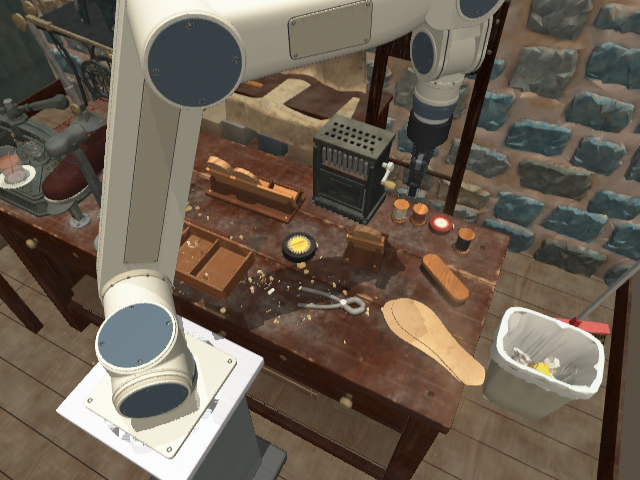

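```bash
python3 - <<'E'
from h import *
for n in("top0","top5"):
    P=cloud(*load(n+".npz"));x,y,z=P[...,0],P[...,1],P[...,2]
    for lo,hi in((175,265),(88,172)):
        m=(x>500)&(x<600)&(y>lo)&(y<hi)&(z>92)&(z<160);Q=P[m];print(n,len(Q),Q.mean(0).round(1),np.percentile(Q,98,axis=0).round(1))
from rig import ctrl
print(ctrl.get_state()["dq"].round(3)); print(ctrl.sign_off())
E
```

```text
top0 329 [541.8 216.2 124.8] [562.9 251.6 141.5]
top0 220 [541.2 131.5 122.1] [557.  165.8 139.2]
top5 329 [541.7 216.  124.8] [562.6 251.4 142.1]
top5 220 [541.4 131.4 121.6] [557.5 165.1 138.9]
[ 0.001 -0.     0.006  0.003 -0.001 -0.001]
the job is handed in; nothing more can be done
None
```

The 15 mm blank is standing in the stand, and I handed the job in at about 21 s; the sign-off gives no verdict.

**Thickness readings:** I pinched the blanks left, middle, right, and the finger openings were 28.0, 18.7 and 23.3 mm. The blanks lean 25° between upright pads, so each opening is larger than the thickness. The order still gives left 19 mm, middle 11 mm and right 15 mm. Held flat in the fingers, the right blank measured 14.7 mm.

**Placing:** I lifted the right blank out, lowered it into the stand, let it lean onto the back, pinched it once more where it sat, then let go and raised the arm.

**Last checks:**
- **Placed blank:** it leans 25.3°, is 0.2° off the stand's width, and its outer face is 15.4 mm from the stand's back, as expected for 15 mm. Its top stood at 140.3 mm against an expected 139.1 mm, within the 2 mm calibration.
- **Other two blanks:** the top camera shows both within 1 mm of where they started.
- **Pincers, brush and tin:** I only looked at these in the pictures, where they appear unmoved; I did not measure them.
- **Arm:** clear of everything and still at hand-in.

**Disagreements:** Tilting the blank while it was still gripped did not work. The pads held it rigid and the wrist force rose to about 21 N, so I backed off and opened the jaws a little to let it lean. The two cameras also put the stand's screws 2–4 mm apart.

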